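# Find the stamped crate and push it to the dispatch line

## Robot

A 6-joint arm with a two-finger parallel gripper is mounted at the origin on the work surface. World frame = base frame: x ahead of the robot, y to its left, z up, the work surface at z = 0. Lengths are in mm, angles in degrees, forces in N, time in s.
With the tool pointing down it reaches from about 300 to 850 mm from the base axis. Payload 4.2 kg.
Tool frame: the origin (TCP) lies on the centre line of the jaws, within the pads' length; the fingertips stand 14 mm ahead of it and the grasp point (between the pads) lies 5 mm behind it; z points along the fingers, y is the line along which they close (so a half turn about z gives the same grasp; the last joint's range is limited). The gripper opens to 91 mm and grips with 3 to 60 N. Pads are 32 mm wide; open, the fingers measure 118 mm over their backs; the gripper's body (76 mm by 178 mm) begins 60 mm behind the grasp point.
Start: joints at [70.646, 18.312, 89.639, -0, 72.044, -1.146], TCP at [179.677, 546.222, 227.976] pointing down, gripper open.
Joint ranges: [-177.97, 177.97], [-48.28, 115.42], [12.27, 149.76], [-77.06, 257.06], [2.81, 150.46], [-146.56, 146.56]. Speed limits (degrees/s): [147.25, 147.25, 180, 180, 180, 180].

## Interface

Orientations are given as [roll, pitch, yaw] about the fixed x, y, z axes, in that order (R = Rz(yaw) Ry(pitch) Rx(roll)).
In Python, from workcell import env gives the robot as it stands.
- The arm moves only by the tool arm_command, never from a script. Its argument "motion" is a list of rows, each an object with "offset": the shift along the tool's x, y, z in m, a list of three; "spin": the turn about the tool's z in rad. In form: [{"offset": [tx, ty, tz], "spin": spin}, ...]. A call has 1 to 5 rows; each row shifts and turns the commanded pose from where the row before left it, along the tool's axes as they then stand; what a row does not reach is not made up. A row lasts 1/8 s, in which the tool goes at most 62.5 mm and 10.7 degrees, less where a joint would pass 70% of its speed; a pose out of reach is approached as far as the arm can. A call with a gripper value outside its range is refused whole. "jaw" is the finger opening in m, from 0 to 0.0912, set as the call begins (left out, the last holds). The fingers move at their own pace and stop on an object; "newtons" is the grip in N (left out, the last holds). Time passes only in rows, so rows that do not move let the fingers close. It gives the time, the measured TCP pose, the force, the opening and the grip force at its end, in the units of the state.
- env.state(): the state, without advancing time (a new reading comes with each control period).
- env.grab_frame(name): name is "scene" or "top" or "wrist"; returns (picture, depth): 384x512x3 uint8, blue, green, red; 384x512 float32, mm along the optical axis (not along the pixel's ray), 0 where there is no reading.
- env.camera_model(name): a dict with "fx", "fy", "cx", "cy" (pixels), "k1" (the pictures are not rectified: a ray, as slopes to the right and down, at radius r is drawn at 1 + k1 r^2 times it, then the intrinsics apply), "eye" and "rotation" of the camera in the world; the wrist camera has in their place "hand_eye" (4x4, takes a point from camera to tool coordinates, whose origin is the TCP and whose axes are the flange's). Camera axes: x right, y down, z forward; pixel columns grow to the right and rows downward; lengths in mm; the calibration is good to about 2 mm. A picture is of the moment at which its call begins: read the wrist's pose just before it. camera_model takes no time and is no camera call.
- env.job_done(): hands the job in; it is judged then, once.
Trained networks look in the newest picture that a camera, given by its name, has taken for a name from the list of things; names that differ only in an ending like _2 or _b are one class to them, and where a whole thing is asked for, a point or a joint stands for the part that bears it (a point fixed in the world has none). Each returns a list of dicts, best first, with "score" (0 to 1); they miss things now and then, are a little off and sometimes report something else, mostly with a low value. They report only what shows in the picture. A call takes as long as a camera call. They do not tell look-alikes from the thing itself.
- env.boxes_of(camera, target): "bbox" ([left, top, right, bottom] in pixels, round what is visible of it).
- env.pinpoint(camera, target): "location" ([column, row] in pixels: a listed point, or the origin of a listed thing).
The state is a dict: "time_s": time; "qpos": joint angles; "qvel": joint speeds; "effort": joint torques, N m; "ee_pos": TCP position; "ee_rot": TCP orientation; "force": force on the tool from outside, world axes, zero at the start; "torque": the same for the moment, N m; "gripper_width": finger opening in mm; "gripper_force": force on a finger pad.
Only numpy, scipy, OpenCV 4.12 (cv2) and the standard library are available. Lean on these libraries where they do the work, as an engineer would, in place of code of your own. Each camera call takes 0.05 s, during which the arm holds its last target. There are 200 camera calls.

## Task

One of the two empty plywood crates bears the inspector's ink stamp, a ring with a tick, on its underside. Working with the fingertips only, without gripping or lifting anything, tip first the crate on the robot's left and then the one on its right over onto a long side to see its underside, each time tipping it back onto its base, near where it stood, before going on. Then push the stamped crate away from the robot until its far bottom edge stands on the yellow dispatch line, square to the line, and leave the other crate and everything else on the bench in place.

Things in the scene. Friction and masses are not known exactly. Their poses are not given: they have to be found in the camera images.
- crate_a: one of two empty, open-topped plywood crates, outwardly alike: 95 mm (its x axis) x 145 mm (y axis) x 100 mm high, walls 8 mm, base 9 mm thick. Origin: centre of the underside; z axis up when standing. They stand side by side, long walls facing the robot, turned up to 0.2 rad, one to the robot's left (y > 0), one to its right (y < 0); whether this one is left or right varies
- crate_b: the other crate, of the same size, axes and origin as crate_a. Each weighs about 0.32 kg (0.26 to 0.4), centre of mass 39 mm above its underside: tipped about a long bottom edge it balances at about 50 degrees, falling back onto its base before that and over onto its side (where it stands firmly) beyond
- stamp (a point): centre of the ink stamp, a dark ring 76 mm across with a tick inside, in the middle of the underside of one crate (at mat height while that crate stands, so hidden); the underside of the other crate is bare plywood with small pin heads. Tipped towards the robot onto its near wall, a crate stands 95 mm high and shows its underside to the far side of the bench (+x)
- line: the dispatch line: yellow marking tape flat on the mat beyond both crates, 50 mm wide (its x axis, pointing away from the robot) and 600 mm long (its y axis, pointing to the robot's left); origin on its centre line at mid length; its distance and its angle (up to 0.06 rad) vary
- mat: black rubber bench mat, 640 x 940 mm, 2 mm thick, on which all these things stand; fixed; origin under its centre, top at z = 0.002. Friction on the crates about 0.8 (0.65 to 0.9): a long wall pushed or pulled 75 mm up or more tips the crate about the bottom edge on the side it is moved to; pushed below 40 mm it slides without tipping
- stamper: self-standing hand stamp, 36 x 52 mm base, 80 mm tall with a wooden knob; bystander between the crates, stands on the mat; origin at the centre of its underside
- marker: marker pen lying flat between the crates' paths, 120 mm long, 16 mm thick, along its x axis; bystander; origin at mid length, underside
- caliper: digital caliper lying flat, 205 mm long along its x axis, 85 mm over the jaws, 16 mm high; bystander; origin at the middle of its beam, underside
- tape: cardboard ring core of packing tape standing on its flat end, 96 mm across, 50 mm high; bystander to the left; origin at the centre of its underside
- cleaner: white plastic bottle, 64 mm across, 170 mm tall; bystander to the right; origin at the centre of its underside
- mug: white mug, 82 mm across, 92 mm tall, handle on its +y side; bystander to the right; origin at the centre of its underside
- carton: closed cardboard carton 130 x 100 x 70 mm high; bystander to the left; origin at the centre of its underside
Not all that is in view belongs to the job. Leave any orange look-alike of the crate_a alone.

How it is judged (in metres and radians):
On the way, in this order (a step that is already met when the one before it is completed fails the run):
1. the crate on the robot's left is stood on its side (83 to 97 degrees of tilt) (((angle between crate_a's own z axis and vertical between 1.45 and 1.7 rad and world y of crate_a above 0 m) or (angle between crate_b's own z axis and vertical between 1.45 and 1.7 rad and world y of crate_b above 0 m))), for 0.3 s.
2. it is set back on its base (angle between each of crate_a, crate_b's own z axis and vertical below 0.08 rad), for 0.3 s.
3. the crate on the robot's right is stood on its side (83 to 97 degrees of tilt) (((angle between crate_a's own z axis and vertical between 1.45 and 1.7 rad and world y of crate_a below 0 m) or (angle between crate_b's own z axis and vertical between 1.45 and 1.7 rad and world y of crate_b below 0 m))), for 0.3 s.
4. it is set back on its base (all of step 2), for 0.3 s.
At the end, for the whole second after the job is handed in: The stamped crate stands flat on its base with its far bottom edge on the tape (the middle of that edge within 27 mm of the tape's centre line), within 0.2 rad of square to the line and not off its ends; the other crate stands flat on its base within 80 mm of where it began; both at rest (x of crate_a in the frame of line between -0.0745 and -0.0205 m and y of crate_a in the frame of line between -0.25 and 0.25 m and angle between the x axis of crate_a and the x axis of line, either way round below 0.2 rad and angle between each of crate_a, crate_b's own z axis and vertical below 0.05 rad and height (world z) of each of crate_a, crate_b below 0.012 m and linear speed of each of crate_a, crate_b below 0.01 m/s and distance of crate_b from where it was at the start of the episode below 0.08 m); the robot touches nothing.
It fails at once if a crate is lifted clear of the bench ((height (world z) of crate_a above 0.032 m and angle between crate_a's own z axis and vertical below 0.25 rad) or (height (world z) of crate_a above 0.056 m and angle between crate_a's own z axis and vertical below 0.5 rad) or (height (world z) of crate_a above 0.08 m and angle between crate_a's own z axis and vertical below 0.8 rad) or (height (world z) of crate_a above 0.105 m and angle between crate_a's own z axis and vertical below 4 rad) or (height (world z) of crate_b above 0.032 m and angle between crate_b's own z axis and vertical below 0.25 rad) or (height (world z) of crate_b above 0.056 m and angle between crate_b's own z axis and vertical below 0.5 rad) or (height (world z) of crate_b above 0.08 m and angle between crate_b's own z axis and vertical below 0.8 rad) or (height (world z) of crate_b above 0.105 m and angle between crate_b's own z axis and vertical below 4 rad)).
It fails at once if a crate is rolled upside down (over 120 degrees) (angle between any of crate_a, crate_b's own z axis and vertical above 2.1 rad).
It fails at once if something else on the bench is moved more than 30 mm (distance of any of stamper, marker, caliper, tape, cleaner, mug, carton from where it was at the start of the episode above 0.03 m).
It also fails if it takes over 72 s, if anything falls off the work surface, if the arm or the gripper's body presses on something with over 40 N, if the wrist force passes 120 N, or if a joint passes its speed limit or range.

## Working session

There is one attempt and no reset: what is moved stays moved. The work goes in short steps, Python scripts to look and compute and a tool call to move; the robot and the scene stay as the last step left them, time stands still between calls to the robot, and variables do not carry over. Pictures are saved under pics/ and viewed, at most 10 in all, crops included, and the job is handed in when it is done.

Besides the shell and the picture viewer there is one more tool, called after "Call:" by a JSON object that holds its "op" and its "data". arm_command: Moves the arm, as the interface text tells. Its arguments: {"type":"object","properties":{"motion":{"type":"array"},"jaw":{"type":"number"},"newtons":{"type":"number"}},"required":["motion"]}

```bash
mkdir -p pics; ls; cat > h.py <<'E'
import numpy as np, cv2
from workcell import env
from scipy.spatial.transform import Rotation as R
def cam(n):
    m=env.camera_model(n); return m
def pose(n,m):
    if 'eye' in m: return np.array(m['rotation']),np.array(m['eye'])
    s=env.state(); T=np.eye(4); T[:3,:3]=R.from_euler('xyz',s['ee_rot'],degrees=True).as_matrix(); T[:3,3]=s['ee_pos']
    T=T@np.array(m['hand_eye']); return T[:3,:3],T[:3,3]
def cloud(n):
    m=cam(n); Rm,e=pose(n,m); p,d=env.grab_frame(n)
    v,u=np.mgrid[0:384,0:512]
    x=(u-m['cx'])/m['fx']; y=(v-m['cy'])/m['fy']
    xu,yu=x.copy(),y.copy()
    for _ in range(8):
        f=1+m['k1']*(xu**2+yu**2); xu,yu=x/f,y/f
    P=np.stack([xu*d,yu*d,d],-1)@Rm.T+e
    P[d==0]=np.nan
    return p,d,P
E
python3 - <<'E'
from h import *
s=env.state(); print(s['ee_pos'],s['ee_rot'],s['force'])
ims=[]
for n in ['scene','top']:
    p,d,P=cloud(n); cv2.imwrite(f'pics/{n}0.png',p); np.save(n+'0.npy',P)
    m=cam(n); print(n,m['eye'],m['rotation'])
    for t in ['crate_a','line','stamper','marker','caliper','tape','cleaner','mug','carton']:
        for b in env.boxes_of(n,t)[:3]:
            l,tp,r,bt=[int(v) for v in b['bbox']]
            c=P[(tp+bt)//2,(l+r)//2]
            print(t,round(b['score'],2),l,tp,r,bt,c.round())
E
```

```text
pics
[179.53126653 545.73788235 227.12111024] [-1.79897288e+02 -4.33643120e-04  1.61790420e+02] [ 0.91728994  0.00312058 -0.03492646]Traceback (most recent call last):
  File "<stdin>", line 5, in <module>
  File "h.py", line 17, in cloud
    P=np.stack([xu*d,yu*d,d],-1)@Rm.T+e
      ~~~~~~~~~~~~~~~~~~~~~~~~~~~~~~~^~
ValueError: operands could not be broadcast together with shapes (384,512) (3,)
```

```bash
sed -i "s/return np.array(m\['rotation'\]),/return R.from_euler('xyz',m['rotation'],degrees=True).as_matrix(),/" h.py
python3 - <<'E'
from h import *
for n in ['scene','top']:
    p,d,P=cloud(n); cv2.imwrite(f'pics/{n}0.png',p); np.save(n+'0.npy',P)
    m=cam(n); print(n,m['eye'],m['rotation'])
    for t in ['crate_a','line','stamper','marker','caliper','tape','cleaner','mug','carton']:
        for b in env.boxes_of(n,t)[:3]:
            l,tp,r,bt=[int(v) for v in b['bbox']]
            c=P[(tp+bt)//2,(l+r)//2]
            print(t,round(b['score'],2),l,tp,r,bt,c.round())
E
```

```text
scene [1233.26876105 -366.85913507  784.55942561] [-131.28087004    0.66216315   64.18643243]
crate_a 0.71 284 96 336 136 [244. 279.  81.]
crate_a 0.7 205 202 277 272 [ 651. -144.  103.]
crate_a 0.56 302 168 369 231 [638. 112. 103.]
line 0.64 181 225 405 326 [729. -51.   4.]
stamper 0.66 268 199 291 230 [569.  -5.  42.]
marker 0.88 278 250 325 260 [696. -12.  20.]
caliper 0.72 382 202 455 222 [696. 356.   3.]
tape 0.61 367 148 405 184 [491. 411.  -1.]
cleaner 0.89 138 240 176 308 [ 676. -341.  113.]
mug 0.83 111 203 154 257 [ 502. -359.   85.]
mug 0.46 276 248 328 260 [693.  -7.  17.]
carton 0.66 333 119 382 165 [424. 338.  70.]
top [ 331.71602227   -8.54177724 1250.9007008 ] [-174.18594794    0.85288838  -90.02506708]
crate_a 0.82 276 128 323 165 [ 618. -129.   15.]
crate_a 0.73 199 132 249 173 [599. 138.  11.]
crate_a 0.59 146 242 200 294 [191. 311.  12.]
line 0.81 188 105 349 127 [732. -19.   2.]
stamper 0.72 256 156 268 166 [553.   2.  79.]
stamper 0.56 129 59 394 232 [625.   6.   2.]
marker 0.56 251 116 276 132 [700.  -1.  13.]
caliper 0.69 132 120 187 139 [684. 374.  14.]
tape 0.69 136 159 167 188 [525. 400.   5.]
cleaner 0.65 200 132 249 172 [599. 138.  11.]
cleaner 0.64 349 122 376 145 [ 637. -325.  120.]
cleaner 0.18 137 161 165 187 [521. 400.   4.]
mug 0.73 352 171 387 201 [ 476. -375.    7.]
carton 0.89 134 190 169 232 [386. 375.  69.]
carton 0.63 131 56 392 230 [632.   6.   4.]
```

View pics/top0.png

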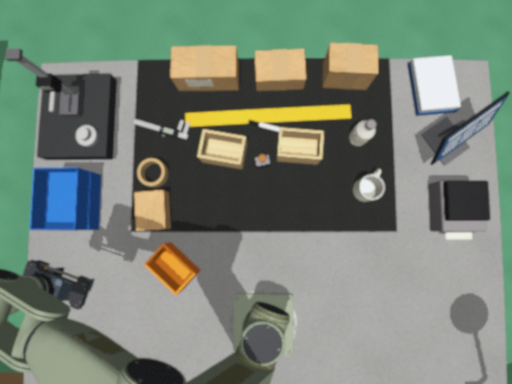

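View pics/scene0.png

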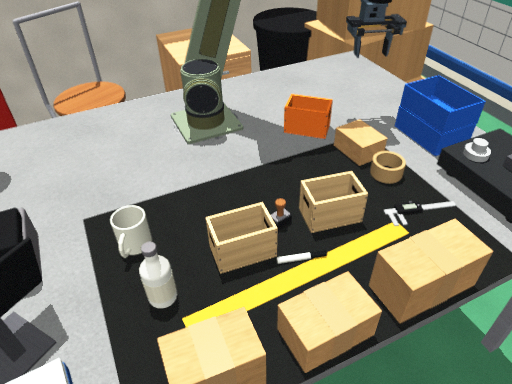

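```bash
cat >> h.py <<'E'
def rect(P,x0,x1,y0,y1,z0,z1):
    Q=P.reshape(-1,3); k=(Q[:,0]>x0)&(Q[:,0]<x1)&(Q[:,1]>y0)&(Q[:,1]<y1)&(Q[:,2]>z0)&(Q[:,2]<z1)
    q=Q[k]; (c,s,a)=cv2.minAreaRect(q[:,:2].astype(np.float32))
    if s[0]>s[1]: s=s[::-1]; a-=90
    a=(a+90)%180-90
    return np.round(c,1),np.round(s,1),round(a,1),len(q)
E
python3 - <<'E'
from h import *
for n in ['scene','top']:
    P=np.load(n+'0.npy')
    print(n,'L',rect(P,500,720,30,240,93,115),'R',rect(P,500,720,-240,-30,93,115))
    img=cv2.imread(f'pics/{n}0.png').astype(int)
    y=(img[...,2]>180)&(img[...,1]>140)&(img[...,0]<80)&(P[...,2]<15)&(P[...,0]>600)
    print('line',rect(P[y],600,850,-400,400,-10,15))
    print('marker',rect(P,640,760,-70,70,9,30),'stamper',rect(P,500,620,-45,60,25,95))
    print('caliper',rect(P,600,760,250,480,8,30))
E
```

```text
scene L (array([597.8, 134.8]), array([ 95.6, 146. ]), -10.3, 667) R (array([ 607.6, -126.1]), array([ 99.1, 145.6]), -5.0, 823)
line (array([733.1, -17.3]), array([ 55. , 603.9]), 2.6, 2629)
marker (array([693.2, -13.5]), array([ 27.2, 131.6]), -23.2, 323) stamper (array([576.6,  22.2]), array([ 50.3, 101.2]), -23.8, 326)
caliper (array([684.5, 363.6]), array([ 66.3, 191. ]), -1.5, 340)
top L (array([597.6, 136.7]), array([ 96.7, 142.5]), -10.5, 375) R (array([ 607.8, -123.7]), array([ 97. , 145.2]), -4.8, 378)
line (array([736.1, -17.5]), array([ 53.6, 601.6]), 2.7, 2181)
marker (array([707.8, -11. ]), array([ 97.9, 146.2]), -16.1, 148) stamper (array([562.8,   3.5]), array([35.3, 51.3]), 12.2, 153)
caliper (array([712.9, 348.4]), array([121. , 217.4]), -32.5, 250)
```

Call:
{"op": "arm_command", "data": {"motion": [{"offset":[0,0,0],"spin":-0.17},{"offset":[0,0,0],"spin":-0.14}], "jaw": 0.06}}

```text
time_s: 1.3
ee_pos: [179.7, 546.2, 228.0]
ee_rot: [180.0, 0.0, 179.8]
force: [-0.1, 0.5, -0.6]
gripper_width: 74.2
gripper_force: 0.0
```

Call:
{"op": "arm_command", "data": {"motion": [{"offset":[0,0,0],"spin":0.18},{"offset":[-0.048,-0.027,0],"spin":0},{"offset":[-0.048,-0.027,0],"spin":0},{"offset":[-0.048,-0.027,0],"spin":0},{"offset":[-0.048,-0.027,0],"spin":0}]}}

```text
time_s: 1.92
ee_pos: [349.3, 403.2, 228.1]
ee_rot: [180.0, 0.0, 169.3]
force: [0.1, 1.5, -1.3]
gripper_width: 60.0
gripper_force: 0.0
```

Call:
{"op": "arm_command", "data": {"motion": [{"offset":[-0.048,-0.027,0],"spin":0},{"offset":[-0.048,-0.027,0],"spin":0},{"offset":[-0.048,-0.027,0],"spin":0},{"offset":[-0.048,-0.027,0],"spin":0},{"offset":[-0.048,-0.027,0],"spin":0}]}}

```text
time_s: 2.55
ee_pos: [560.0, 225.6, 228.1]
ee_rot: [180.0, 0.0, 169.2]
force: [-0.4, 0.4, 0.3]
gripper_width: 60.2
gripper_force: 0.0
```

Call:
{"op": "arm_command", "data": {"motion": [{"offset":[-0.048,-0.027,0],"spin":0},{"offset":[-0.048,-0.027,0],"spin":0},{"offset":[0,0,0],"spin":0}]}}

```text
time_s: 2.92
ee_pos: [645.3, 153.0, 227.0]
ee_rot: [-180.0, 0.0, 169.0]
force: [0.1, 0.1, 0.0]
gripper_width: 60.1
gripper_force: 0.0
```

Call:
{"op": "arm_command", "data": {"motion": [{"offset":[-0.044,-0.024,0],"spin":-0.01},{"offset":[0,0,0],"spin":0}]}}

```text
time_s: 3.18
ee_pos: [682.8, 122.8, 227.2]
ee_rot: [-180.0, -0.0, 169.7]
force: [-0.2, 0.4, -0.4]
gripper_width: 59.7
gripper_force: 0.0
```

Call:
{"op": "arm_command", "data": {"motion": [{"offset":[0,0,0.05],"spin":0},{"offset":[0,0,0.05],"spin":0},{"offset":[0,0,0.029],"spin":0},{"offset":[0.008,0,0],"spin":0},{"offset":[0.008,0,0],"spin":0}]}}

```text
time_s: 3.8
ee_pos: [665.7, 127.9, 100.6]
ee_rot: [179.9, 0.1, 169.9]
force: [0.7, 0.9, -0.9]
gripper_width: 60.0
gripper_force: 0.0
```

Call:
{"op": "arm_command", "data": {"motion": [{"offset":[0.008,0,0],"spin":0},{"offset":[0.008,0,0],"spin":0},{"offset":[0.008,0,0],"spin":0}]}}

```text
time_s: 4.18
ee_pos: [645.9, 131.5, 102.8]
ee_rot: [179.8, 0.7, 169.8]
force: [5.1, -0.3, 3.8]
gripper_width: 59.9
gripper_force: 2.7
```

Call:
{"op": "arm_command", "data": {"motion": [{"offset":[0.007,0,0],"spin":0},{"offset":[0.007,0,0],"spin":0},{"offset":[0.006,0,0],"spin":0},{"offset":[0.005,0,0],"spin":0},{"offset":[0.005,0,0],"spin":0}]}}

```text
time_s: 4.8
ee_pos: [616.3, 136.8, 102.6]
ee_rot: [179.8, 0.6, 169.8]
force: [5.1, -0.6, 3.4]
gripper_width: 60.1
gripper_force: 2.7
```

```bash
python3 - <<'E'
from h import *
p,d,P=cloud('scene'); cv2.imwrite('pics/s1.png',cv2.resize(p[100:330,170:430],None,fx=2.5,fy=2.5))
print(env.state()['ee_pos'],env.state()['force'])
E
```

```text
[615.33065902 136.91238843 102.4198696 ] [ 4.16232077 -0.88097656  3.07390615]
```

View pics/s1.png

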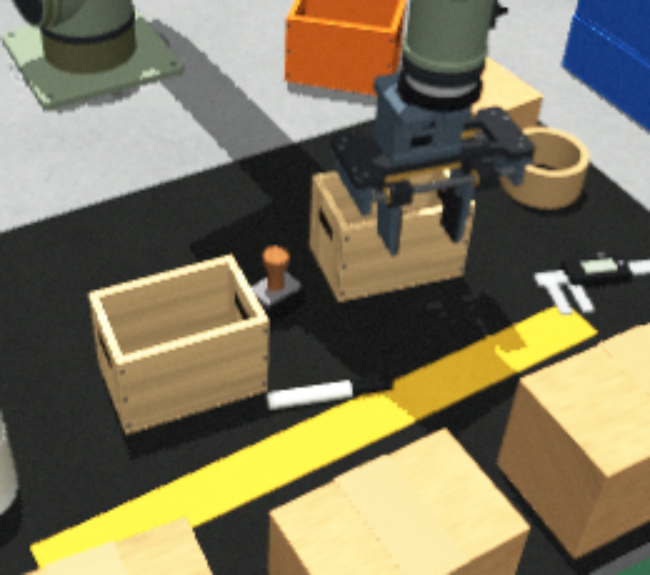

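```bash
python3 - <<'E'
from h import *
p,d,P=cloud('scene'); np.save('s1.npy',P)
Q=P.reshape(-1,3)
k=(Q[:,0]>540)&(Q[:,0]<640)&(Q[:,1]>40)&(Q[:,1]<240)
for z0,z1 in [(10,30),(30,50),(50,70),(70,85)]:
    q=Q[k&(Q[:,2]>z0)&(Q[:,2]<z1)]
    # far face: largest x per y bin
    xs=[];ys=[]
    for y in range(60,220,10):
        b=q[(q[:,1]>=y)&(q[:,1]<y+10)]
        if len(b): xs.append(np.percentile(b[:,0],70)); ys.append(y+5)
    print(z0,np.array(ys),np.round(xs))
print(rect(P,480,640,40,240,92,104))
E
```

```text
10 [ 65  75  85  95 105 115 125 135 145 155 165 175 185 195 205] [585. 586. 589. 591. 593. 595. 596. 598. 600. 602. 604. 605. 607. 609.
 610.]
30 [ 65  75  85  95 105 115 125 135 145 155 165 175 185 195 205 215] [583. 586. 588. 591. 592. 594. 596. 598. 599. 601. 604. 605. 607. 608.
 610. 544.]
50 [ 65  75  85  95 105 115 125 135 145 155 165 175 185 195 205 215] [582. 586. 588. 591. 592. 594. 596. 597. 599. 601. 603. 605. 606. 609.
 610. 544.]
70 [ 65  75  85  95 105 125 135 145 155 165 175 195 205 215] [583. 587. 589. 590. 592. 595. 598. 600. 602. 604. 606. 611. 611. 547.]
(array([568.3, 139.6]), array([130.9, 146.2]), -10.9, 350)
```

Call:
{"op": "arm_command", "data": {"motion": [{"offset":[-0.008,0,0.004],"spin":0},{"offset":[0,0,0.004],"spin":0}]}}

```text
time_s: 5.15
ee_pos: [620.1, 134.9, 90.1]
ee_rot: [-180.0, -0.1, 169.8]
force: [-0.2, -0.4, 0.9]
gripper_width: 60.0
gripper_force: 0.0
```

Call:
{"op": "arm_command", "data": {"motion": [{"offset":[0.006,0,-0.003],"spin":0},{"offset":[0.007,0,-0.0085],"spin":0},{"offset":[0.0075,0,-0.008],"spin":0},{"offset":[0.008,0,-0.007],"spin":0}]}}

```text
time_s: 5.65
ee_pos: [592.0, 140.3, 118.3]
ee_rot: [180.0, 0.0, 169.8]
force: [0.7, -0.3, 0.0]
gripper_width: 60.0
gripper_force: 0.4
```

```bash
cat >> h.py <<'E'
def tilt(yc=137,x0=500,x1=660,w=60):
    # plane through the largest visible face (underside/far wall) by PCA of local normals
    p,d,P=cloud('scene'); Q=P.reshape(-1,3)
    k=(Q[:,0]>x0)&(Q[:,0]<x1)&(abs(Q[:,1]-yc)<w)&(Q[:,2]>6)&(Q[:,2]<75); q=Q[k]
    best=None; rng=np.random.default_rng(0)
    for _ in range(300):
        a=q[rng.choice(len(q),3,False)]; n=np.cross(a[1]-a[0],a[2]-a[0]); l=np.linalg.norm(n)
        if l<200: continue
        n/=l; c=(abs((q-a[0])@n)<2).sum()
        if best is None or c>best[0]: best=(c,n,a[0])
    c,n,a=best; n=n*np.sign(n[0]); q=q[abs((q-a)@n)<2.5]
    print('face n',n.round(2),'count',c,'ctr',q.mean(0).round(),'min',q.min(0).round(),'max',q.max(0).round())
    return p,P
E
python3 - <<'E'
from h import *
tilt()
E
```

```text
face n [ 0.96 -0.17  0.23] count 501 ctr [587. 135.  51.] min [570.  78.  27.] max [603. 197.  75.]
```

Call:
{"op": "arm_command", "data": {"motion": [{"offset":[0.01,0,-0.006],"spin":0},{"offset":[0.01,0,-0.0055],"spin":0},{"offset":[0.01,0,-0.0045],"spin":0},{"offset":[0.01,0,-0.0035],"spin":0},{"offset":[0.0105,0,-0.003],"spin":0}]}}

```text
time_s: 6.32
ee_pos: [541.7, 149.1, 139.9]
ee_rot: [-180.0, -0.1, 169.8]
force: [0.5, -0.5, 0.1]
gripper_width: 60.1
gripper_force: 0.1
```

```bash
python3 - <<'E'
from h import *
tilt(x0=450)
E
```

```text
face n [ 0.7  -0.13  0.7 ] count 200 ctr [571. 138.  69.] min [555.  78.  62.] max [587. 197.  75.]
```

Call:
{"op": "arm_command", "data": {"motion": [{"offset":[0.0105,0,-0.001],"spin":0},{"offset":[0.0105,0,0],"spin":0},{"offset":[0,0,0],"spin":0},{"offset":[0,0,0],"spin":0}]}}

```text
time_s: 6.88
ee_pos: [522.2, 152.8, 140.8]
ee_rot: [-180.0, -0.0, 169.8]
force: [0.9, 0.0, -0.4]
gripper_width: 59.6
gripper_force: 0.0
```

```bash
python3 - <<'E'
from h import *
p,P=tilt(x0=450)
cv2.imwrite('pics/s2.png',cv2.resize(p[100:330,170:430],None,fx=2.5,fy=2.5))
print(env.pinpoint('scene','stamp'))
E
```

```text
face n [ 0.93 -0.17 -0.33] count 477 ctr [517. 136.  41.] min [496.  77.   6.] max [540. 196.  75.]
[{'location': [318.7, 187.9], 'score': 0.72}]
```

View pics/s2.png

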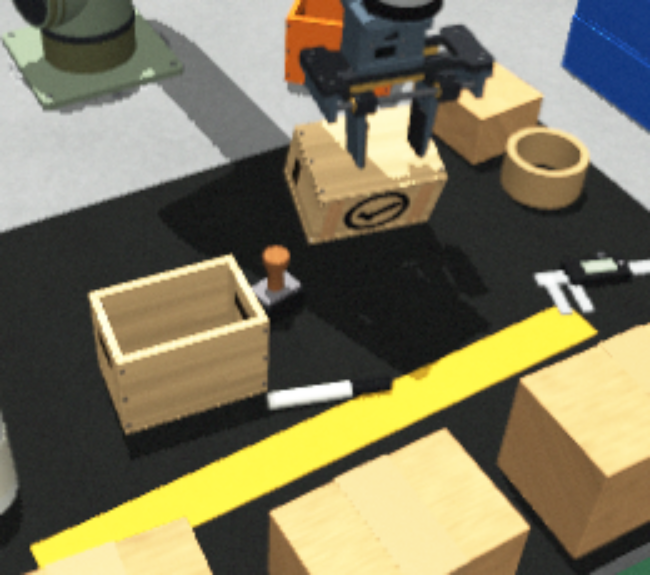

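Call:
{"op": "arm_command", "data": {"motion": [{"offset":[0,0,0],"spin":0},{"offset":[0,0,0],"spin":0},{"offset":[0,0,0],"spin":0}]}}

```text
time_s: 7.35
ee_pos: [522.3, 152.7, 140.9]
ee_rot: [180.0, 0.0, 169.8]
force: [-0.2, -0.4, 0.3]
gripper_width: 59.9
gripper_force: 0.0
```

```bash
python3 - <<'E'
from h import *
p,P=tilt(x0=450)
print(rect(P,380,560,40,240,88,105)); print(env.state()['ee_pos'])
E
```

```text
face n [ 0.99 -0.17  0.01] count 565 ctr [502. 137.  40.] min [490.  80.   6.] max [514. 197.  75.]
(array([456.1, 160.4]), array([107. , 146.1]), -9.8, 984)
[522.29312057 152.72006969 140.90452984]
```

Call:
{"op": "arm_command", "data": {"motion": [{"offset":[0.04,-0.002,-0.01],"spin":0},{"offset":[0.04,-0.002,0],"spin":0},{"offset":[0.04,0,0],"spin":0},{"offset":[0.035,0,0],"spin":0},{"offset":[0,0,0.02],"spin":0}]}}

```text
time_s: 8.02
ee_pos: [367.6, 176.6, 131.9]
ee_rot: [179.9, 0.1, 169.9]
force: [1.3, -0.5, -1.4]
gripper_width: 60.1
gripper_force: 0.0
```

Call:
{"op": "arm_command", "data": {"motion": [{"offset":[0,0,0.02],"spin":0},{"offset":[0,0,0.02],"spin":0},{"offset":[0,0,0],"spin":0}]}}

```text
time_s: 8.4
ee_pos: [368.1, 175.8, 90.1]
ee_rot: [-179.9, -0.1, 169.8]
force: [-0.4, 0.3, 0.3]
gripper_width: 60.4
gripper_force: 0.0
```

Call:
{"op": "arm_command", "data": {"motion": [{"offset":[-0.01,0,0],"spin":0},{"offset":[-0.009,0,0],"spin":0},{"offset":[-0.008,0,-0.007],"spin":0},{"offset":[-0.0085,0,-0.008],"spin":0},{"offset":[-0.009,0,-0.0075],"spin":0}]}}

```text
time_s: 9.02
ee_pos: [413.7, 168.2, 114.3]
ee_rot: [180.0, 0.1, 169.8]
force: [-1.0, -0.2, -0.0]
gripper_width: 60.0
gripper_force: 0.3
```

```bash
python3 - <<'E'
from h import *
tilt(x0=420,yc=150,x1=600)
E
```

```text
face n [ 0.96 -0.18 -0.22] count 530 ctr [515. 149.  41.] min [495.  90.   6.] max [534. 210.  75.]
```

Call:
{"op": "arm_command", "data": {"motion": [{"offset":[-0.0095,0,-0.007],"spin":0},{"offset":[-0.01,0,-0.006],"spin":0},{"offset":[-0.0105,0,-0.005],"spin":0},{"offset":[-0.0105,0,-0.004],"spin":0},{"offset":[-0.0105,0,-0.003],"spin":0}]}}

```text
time_s: 9.7
ee_pos: [463.9, 159.2, 138.7]
ee_rot: [180.0, 0.0, 169.8]
force: [-0.5, 0.4, -0.5]
gripper_width: 60.0
gripper_force: 0.0
```

Call:
{"op": "arm_command", "data": {"motion": [{"offset":[-0.008,0,-0.002],"spin":0},{"offset":[-0.005,0,0],"spin":0},{"offset":[-0.004,0,0],"spin":0},{"offset":[0,0,0],"spin":0},{"offset":[0,0,0],"spin":0}]}}

```text
time_s: 10.32
ee_pos: [479.4, 156.3, 140.3]
ee_rot: [-180.0, -0.0, 169.8]
force: [-0.4, -0.6, -0.4]
gripper_width: 60.2
gripper_force: 0.0
```

```bash
python3 - <<'E'
from h import *
p,P=tilt(x0=450,yc=150,x1=660)
print(rect(P,450,650,50,250,92,106)); print(env.state()['ee_pos'])
E
```

```text
face n [ 0.98 -0.2  -0.01] count 607 ctr [600. 146.  41.] min [587.  90.   6.] max [614. 208.  75.]
(array([552.7, 142.9]), array([100.5, 146.7]), -10.0, 643)
[479.4099968  156.31844996 140.37709004]
```

Call:
{"op": "arm_command", "data": {"motion": [{"offset":[0,0,-0.05],"spin":-0.093},{"offset":[-0.0325,-0.0385,0],"spin":0},{"offset":[-0.0325,-0.0385,0],"spin":0},{"offset":[-0.0325,-0.0385,0],"spin":0},{"offset":[-0.0325,-0.0385,0],"spin":0}]}}

```text
time_s: 11.0
ee_pos: [596.8, -9.4, 190.5]
ee_rot: [180.0, 0.0, 175.2]
force: [0.2, 0.2, 0.2]
gripper_width: 60.0
gripper_force: 0.0
```

Call:
{"op": "arm_command", "data": {"motion": [{"offset":[-0.0325,-0.0385,0],"spin":0},{"offset":[-0.0325,-0.0385,0],"spin":0},{"offset":[-0.0325,-0.0385,0],"spin":0},{"offset":[0,0,0],"spin":0},{"offset":[0,0,0],"spin":0}]}}

```text
time_s: 11.62
ee_pos: [683.0, -131.1, 189.9]
ee_rot: [180.0, -0.1, 175.1]
force: [-0.7, 0.7, 0.8]
gripper_width: 60.4
gripper_force: 0.0
```

Call:
{"op": "arm_command", "data": {"motion": [{"offset":[0,0,0.035],"spin":0},{"offset":[0,0,0.035],"spin":0},{"offset":[0,0,0.029],"spin":0},{"offset":[0,0,0],"spin":0},{"offset":[0.007,0,0],"spin":0}]}}

```text
time_s: 12.25
ee_pos: [677.2, -130.2, 93.0]
ee_rot: [-180.0, 0.1, 175.2]
force: [-0.4, 0.6, 0.4]
gripper_width: 60.0
gripper_force: 0.0
```

Call:
{"op": "arm_command", "data": {"motion": [{"offset":[0.006,0,-0.004],"spin":0},{"offset":[0.007,0,-0.0085],"spin":0},{"offset":[0.0075,0,-0.008],"spin":0},{"offset":[0.008,0,-0.007],"spin":0}]}}

```text
time_s: 12.75
ee_pos: [647.9, -128.6, 120.1]
ee_rot: [-180.0, 0.1, 175.1]
force: [1.1, -0.2, -0.9]
gripper_width: 59.8
gripper_force: 0.4
```

```bash
python3 - <<'E'
from h import *
tilt(x0=500,yc=-125,x1=670)
E
```

```text
face n [ 0.96 -0.09  0.26] count 739 ctr [ 644. -127.   52.] min [ 632. -185.    6.] max [661. -65.  75.]
```

Call:
{"op": "arm_command", "data": {"motion": [{"offset":[0.01,0,-0.006],"spin":0},{"offset":[0.01,0,-0.005],"spin":0},{"offset":[0.01,0,-0.0045],"spin":0},{"offset":[0.01,0,-0.0035],"spin":0},{"offset":[0.0105,0,-0.0025],"spin":0}]}}

```text
time_s: 13.42
ee_pos: [596.7, -124.1, 140.4]
ee_rot: [180.0, -0.1, 175.1]
force: [0.5, -1.2, 1.5]
gripper_width: 59.8
gripper_force: 0.6
```

Call:
{"op": "arm_command", "data": {"motion": [{"offset":[0.0105,0,-0.001],"spin":0},{"offset":[0.0105,0,0],"spin":0},{"offset":[0,0,0],"spin":0},{"offset":[0,0,0],"spin":0}]}}

```text
time_s: 13.92
ee_pos: [576.7, -122.3, 141.0]
ee_rot: [180.0, -0.0, 175.1]
force: [-0.9, -0.4, -0.0]
gripper_width: 60.1
gripper_force: 0.0
```

Call:
{"op": "arm_command", "data": {"motion": [{"offset":[0,0,0],"spin":0},{"offset":[0,0,0],"spin":0},{"offset":[0,0,0],"spin":0}]}}

```text
time_s: 14.3
ee_pos: [577.1, -122.4, 141.3]
ee_rot: [180.0, -0.0, 175.1]
force: [-0.4, -0.3, -0.8]
gripper_width: 59.7
gripper_force: 0.0
```

```bash
python3 - <<'E'
from h import *
p,P=tilt(x0=470,yc=-125,x1=670)
cv2.imwrite('pics/s3.png',cv2.resize(p[100:330,150:410],None,fx=2.5,fy=2.5))
print(env.pinpoint('scene','stamp'))
print(rect(P,400,600,-240,-30,88,105)); print(env.state()['ee_pos'])
E
```

```text
face n [ 1.   -0.08  0.  ] count 767 ctr [ 557. -127.   41.] min [ 550. -185.    6.] max [565. -65.  75.]
[{'location': [307.3, 127.4], 'score': 0.79}, {'location': [322.9, 204.5], 'score': 0.78}]
(array([ 512.1, -118.8]), array([101.7, 146.2]), -5.8, 1137)
[ 576.98943728 -122.42608856  141.34097298]
```

View pics/s3.png

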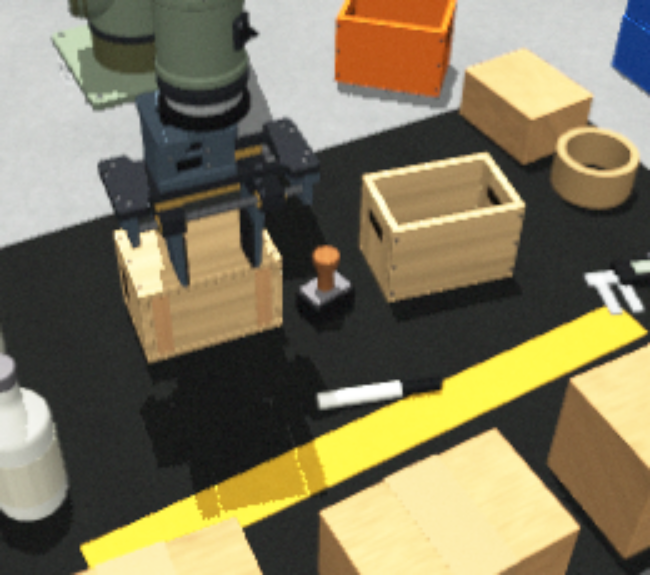

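Call:
{"op": "arm_command", "data": {"motion": [{"offset":[0.04,0,-0.01],"spin":0},{"offset":[0.04,0,0],"spin":0},{"offset":[0.04,0,0],"spin":0},{"offset":[0.037,0,0],"spin":0},{"offset":[0,0,0.02],"spin":0}]}}

```text
time_s: 15.02
ee_pos: [418.9, -109.0, 132.4]
ee_rot: [-180.0, 0.1, 175.1]
force: [1.1, 0.4, 0.4]
gripper_width: 59.8
gripper_force: 0.0
```

Call:
{"op": "arm_command", "data": {"motion": [{"offset":[0,0,0.02],"spin":0},{"offset":[0,0,0.02],"spin":0},{"offset":[0,0,0],"spin":0}]}}

```text
time_s: 15.4
ee_pos: [419.6, -108.9, 90.6]
ee_rot: [180.0, -0.2, 175.1]
force: [0.3, -0.7, -0.0]
gripper_width: 60.3
gripper_force: 0.0
```

Call:
{"op": "arm_command", "data": {"motion": [{"offset":[-0.01,0,0],"spin":0},{"offset":[-0.009,0,0],"spin":0},{"offset":[-0.008,0,-0.007],"spin":0},{"offset":[-0.0085,0,-0.008],"spin":0},{"offset":[-0.009,0,-0.0075],"spin":0}]}}

```text
time_s: 16.02
ee_pos: [465.7, -113.0, 114.8]
ee_rot: [180.0, 0.0, 175.1]
force: [-0.0, 0.1, -1.2]
gripper_width: 60.1
gripper_force: 0.3
```

```bash
python3 - <<'E'
from h import *
tilt(x0=470,yc=-125,x1=670)
E
```

```text
face n [ 0.97 -0.08 -0.23] count 646 ctr [ 566. -126.   41.] min [ 554. -185.    6.] max [580. -65.  75.]
```

Call:
{"op": "arm_command", "data": {"motion": [{"offset":[-0.0095,0,-0.007],"spin":0},{"offset":[-0.01,0,-0.006],"spin":0},{"offset":[-0.0105,0,-0.005],"spin":0},{"offset":[-0.0105,0,-0.004],"spin":0},{"offset":[-0.0105,0,-0.003],"spin":0}]}}

```text
time_s: 16.7
ee_pos: [516.6, -117.3, 139.2]
ee_rot: [180.0, 0.0, 175.1]
force: [0.7, -0.1, 0.5]
gripper_width: 59.8
gripper_force: 0.0
```

Call:
{"op": "arm_command", "data": {"motion": [{"offset":[-0.008,0,-0.002],"spin":0},{"offset":[-0.005,0,0],"spin":0},{"offset":[-0.004,0,0],"spin":0},{"offset":[0,0,0],"spin":0},{"offset":[0,0,0],"spin":0}]}}

```text
time_s: 17.32
ee_pos: [532.3, -118.6, 140.8]
ee_rot: [180.0, -0.0, 175.1]
force: [-0.0, -0.9, -0.2]
gripper_width: 60.2
gripper_force: 0.0
```

```bash
python3 - <<'E'
from h import *
p,P=tilt(x0=500,yc=-125,x1=690)
print('R',rect(P,500,700,-240,-30,92,106),'L',rect(P,450,650,50,250,92,106)); print(env.state()['ee_pos'])
y=(p[...,2]>180)&(p[...,1]>140)&(p[...,0]<80)&(P[...,2]<15)&(P[...,0]>600)
print('line',rect(P[y],600,850,-400,400,-10,15))
print('marker',rect(P,640,760,-70,70,9,30))
print('tape',rect(P,440,600,330,480,40,60),'caliper',[ (b['bbox'],b['score']) for b in env.boxes_of('scene','caliper')[:1]])
q=P[(P[...,0]>600)&(P[...,0]<770)&(P[...,1]>200)&(P[...,1]<480)&(P[...,2]>10)&(P[...,2]<30)]; print('cal min',q.min(0),q.max(0))
q=P[(P[...,0]>640)&(P[...,0]<760)&(P[...,1]>-70)&(P[...,1]<90)&(P[...,2]>10)&(P[...,2]<30)]; print('mk',q.min(0),q.max(0))
E
```

```text
face n [ 1.   -0.08  0.01] count 870 ctr [ 654. -126.   41.] min [ 647. -185.    6.] max [661. -65.  75.]
R (array([ 606.7, -126.2]), array([ 98.5, 145.7]), -4.7, 854) L (array([553.4, 142.8]), array([ 99.3, 147.1]), -10.0, 647)
[ 532.30341844 -118.63044805  140.8863509 ]
line (array([733.1, -18.7]), array([ 55.4, 600.8]), 2.7, 2371)
marker (array([692.5, -13.6]), array([ 29.9, 131.1]), -23.7, 319)
tape (array([505.3, 381.9]), array([ 99. , 131.1]), -88.8, 483) caliper [([381.8, 200.6, 453.2, 223.9], 0.85)]
cal min [606.45199298 200.01225021  10.00714537] [699.09066438 384.12552751  29.15755103]
mk [656.56606274 -69.95470966  10.04528369] [716.98964069  50.90582947  26.98626954]
```

Call:
{"op": "arm_command", "data": {"motion": [{"offset":[0,0,-0.04],"spin":0.093},{"offset":[0.018,0.0436,0],"spin":0},{"offset":[0.018,0.0436,0],"spin":0},{"offset":[0.018,0.0436,0],"spin":0},{"offset":[0.018,0.0436,0],"spin":0}], "jaw": 0.09}}

```text
time_s: 18.05
ee_pos: [492.0, 67.0, 181.1]
ee_rot: [180.0, 0.0, 169.8]
force: [0.5, 0.8, -0.3]
gripper_width: 89.9
gripper_force: 0.0
```

Call:
{"op": "arm_command", "data": {"motion": [{"offset":[0.018,0.0436,0],"spin":0},{"offset":[0.018,0.0436,0],"spin":0},{"offset":[0,0,0.03],"spin":0},{"offset":[0,0,0.03],"spin":0},{"offset":[0,0,0],"spin":0}]}}

```text
time_s: 18.68
ee_pos: [470.8, 157.5, 119.3]
ee_rot: [-179.9, -0.3, 169.8]
force: [-0.3, 0.0, 0.4]
gripper_width: 90.3
gripper_force: 0.0
```

Call:
{"op": "arm_command", "data": {"motion": [{"offset":[0,0,0.025],"spin":0},{"offset":[0,0,0.025],"spin":0},{"offset":[0,0,0.02],"spin":0},{"offset":[0,0,0],"spin":0},{"offset":[-0.01,0,0],"spin":0}]}}

```text
time_s: 19.3
ee_pos: [483.4, 156.3, 52.3]
ee_rot: [179.9, 0.1, 169.8]
force: [0.9, -0.4, 0.4]
gripper_width: 89.9
gripper_force: 0.0
```

Call:
{"op": "arm_command", "data": {"motion": [{"offset":[-0.01,0,0],"spin":0},{"offset":[-0.01,0,0],"spin":0},{"offset":[-0.01,0,0],"spin":-0.02},{"offset":[-0.01,0,0],"spin":-0.02},{"offset":[-0.01,0,0],"spin":-0.02}]}}

```text
time_s: 19.92
ee_pos: [531.0, 147.5, 51.8]
ee_rot: [-180.0, -0.2, 173.2]
force: [-6.9, 0.6, 3.9]
gripper_width: 90.1
gripper_force: 3.0
```

```bash
python3 - <<'E'
from h import *
p,P=tilt(x0=500,yc=145,x1=720)
print('L',rect(P,460,720,40,250,92,106)); print(env.state()['ee_pos'],env.state()['force'])
E
```

```text
face n [ 0.99 -0.12 -0.01] count 686 ctr [643. 144.  41.] min [634.  85.   6.] max [652. 205.  75.]
L (array([579.5, 140.7]), array([132.1, 148.9]), -5.5, 722)
[533.15380949 147.51647485  51.88609361] [-0.20020375 -0.47282979 -0.75769721]
```

Call:
{"op": "arm_command", "data": {"motion": [{"offset":[-0.01,0,0],"spin":-0.025},{"offset":[-0.01,0,0],"spin":-0.025},{"offset":[-0.01,0,0],"spin":-0.025},{"offset":[-0.01,0,0],"spin":-0.025},{"offset":[-0.01,0,0],"spin":-0.025}]}}

```text
time_s: 20.6
ee_pos: [581.0, 143.9, 51.6]
ee_rot: [-180.0, -0.1, -179.6]
force: [-5.5, -0.5, 3.2]
gripper_width: 90.2
gripper_force: 2.6
```

Call:
{"op": "arm_command", "data": {"motion": [{"offset":[-0.01,0,0],"spin":-0.025},{"offset":[-0.01,0,0],"spin":-0.015},{"offset":[0,0,0],"spin":0},{"offset":[0,0,0],"spin":0}]}}

```text
time_s: 21.1
ee_pos: [602.2, 144.9, 51.3]
ee_rot: [180.0, 0.1, -177.3]
force: [0.2, 0.0, -0.4]
gripper_width: 89.8
gripper_force: 0.0
```

```bash
cat > m.py <<'E'
from h import *
p,P=tilt(x0=570,yc=145,x1=720)
Q=P.reshape(-1,3)
k=(Q[:,0]>650)&(Q[:,0]<740)&(abs(Q[:,1]-145)<110)&(Q[:,2]>15)&(Q[:,2]<80); q=Q[k]
a=np.polyfit(q[abs(q[:,1]-145)<55][:,1],q[abs(q[:,1]-145)<55][:,0],1)
L=np.array([734.5,-18]); c=np.cos(np.radians(2.65)); s=np.sin(np.radians(2.65))
y=145; pt=np.array([np.polyval(a,y),y])-L
print('face slope deg',np.degrees(np.arctan(a[0])),'line x,y of far edge',pt@[c,s],pt@[-s,c],'y ext',q[:,1].min(),q[:,1].max())
print(env.state()['ee_pos'],env.state()['ee_rot'])
cv2.imwrite('pics/m.png',cv2.resize(p[100:330,170:470],None,fx=2.5,fy=2.5))
E
python3 m.py
```

```text
face n [ 1.    0.05 -0.01] count 656 ctr [715. 143.  42.] min [710.  85.   6.] max [719. 205.  75.]
face slope deg -2.7109166752860774 line x,y of far edge -12.11766662315312 163.73535526981385 y ext 35.73854123711783 221.75700697118367
[602.00684078 144.952653    51.23596007] [ 1.79983194e+02  6.95345876e-02 -1.77306359e+02]
```

Call:
{"op": "arm_command", "data": {"motion": [{"offset":[-0.006,0,0],"spin":0},{"offset":[-0.006,0,0],"spin":0},{"offset":[0,0,0],"spin":0},{"offset":[0.015,0,0],"spin":0},{"offset":[0.03,0,0],"spin":0}]}}

```text
time_s: 21.78
ee_pos: [569.9, 143.5, 51.0]
ee_rot: [180.0, 0.2, -177.3]
force: [-1.2, 0.2, -0.7]
gripper_width: 90.3
gripper_force: 0.0
```

Call:
{"op": "arm_command", "data": {"motion": [{"offset":[0.02,0,-0.02],"spin":0},{"offset":[0.02,0,-0.05],"spin":0},{"offset":[0.02,0,-0.05],"spin":0},{"offset":[0,0,0],"spin":0}]}}

```text
time_s: 22.28
ee_pos: [510.6, 141.2, 175.3]
ee_rot: [179.9, 0.6, -177.3]
force: [0.1, -0.1, -0.7]
gripper_width: 90.1
gripper_force: 0.0
```

```bash
python3 m.py
```

```text
face n [1.   0.05 0.01] count 413 ctr [637. 163.  45.] min [633. 103.   9.] max [641. 205.  75.]
face slope deg -2.982410546315422 line x,y of far edge -2.278374051922472 163.27995115736792 y ext 35.12818607932428 222.0233785269133
[509.85504965 140.86287105 172.93252648] [ 179.93720421    0.33616671 -177.27675705]
```

View pics/m.png

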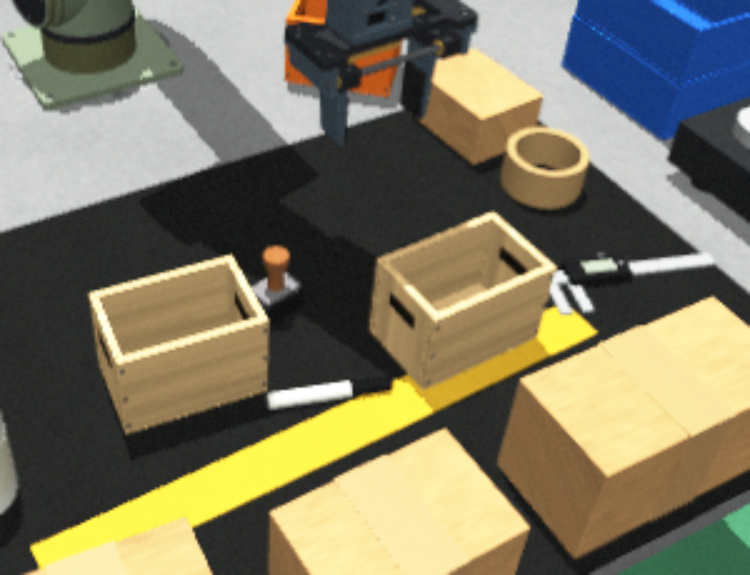

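The stamped crate, at about (460,300) in the crop, stands with its far edge mid-tape and square to the line. The bystanders look undisturbed and the robot is clear.

```bash
python3 -c "
from workcell import env
print(env.job_done())"
```

```text
the job is handed in; nothing more can be done
None
```

I tipped both crates towards the robot and stood each back on its base. The left one bore the stamp, so I pushed it until its far edge measured about 2 mm from the tape's centre line and under 1° from square, then handed the job in with no verdict returned; my first try at tipping it had slid it about 46 mm, while the right crate came back to within about 2 mm of its start and nothing else appeared to have moved.

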